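Jog the drying fan with its sprung key switch

TASK

Take the yellow-headed key out of the wooden key block and push it straight down into the slot of the fan's key switch; part way in it catches on sticky pins, so rock it a little to one side and the other while pressing lightly, without forcing it, until its collar sits on the lock face. Then turn it a quarter clockwise to its stop and finish while still gripping the key and holding it turned there against the spring. Leave the red key, the mug, the screwdriver and the hygrometer where they are.

Things in the scene. Friction and masses are not known exactly. Their poses are not given: they have to be found in the camera images.
- yellow_key: Upright key to grip from above. Origin: centre of its collar's underside, z up. Above it a steel collar 32 x 12 mm, 8 mm high, then a yellow head 36 mm wide (own x), 10 mm thick (own y; grip across it), from 8 to 50 mm up. Below it a steel blade 22 mm wide (x), 4 mm thick, fits either way round. About 60 g. Stands in either place of the key block.
- key_tip (a point): Lower end of the yellow key's blade, on its centre line, 27 mm below the key's origin. Between 14 and 21 mm below the collar the blade is notched from both edges to a waist 11 mm wide; above and below it is 22 mm wide. Pressed down with more than about 25 N the key counts as forced.
- red_key: A second key with a red head, same size but with a plain blade, for another machine; it stands in the other place of the key block. Leave it alone. Origin as for the yellow key.
- key_block: Fixed wooden block 190 (own x) x 56 x 36 mm high, origin at the centre of its underside. Two slots 24.5 mm (own x) x 6.5 mm in its top, 50 mm to either side of the centre along own x; the keys' blades stand in them, blade width along own x, collars resting on the block's top. A key lifts straight out freely.
- switch_box: Fixed grey fan switch station 164 x 134 mm, 60 mm high, origin at the centre of its underside. Round brass key cylinder 39 mm across, flush in the middle of its flat top. A white mark on the top at its +x side shows where the slot's white-dotted end points at rest, a green mark at its -y side where it points after the quarter turn.
- keyway (a point): Centre of the key slot's mouth on the lock face, 60 mm above the bench, z up; the yellow key's origin comes here when it is fully in. Turns with the cylinder, x along the slot. The slot takes the 22 x 4 mm blade with 1.4 mm of play in all in each direction; its mouth is a funnel 4 mm deep, 3 mm wider on each side. The cylinder may lag the key by 0.1 rad.
- pin_level (a point): Point on the cylinder's axis 16 mm below the lock face, level with the tops of two sticky pins (unseen) at both ends of the slot, within 0.14 rad of the slot's rest line at first. The blade lands on them with the collar still 11 mm up. With the key turned 0.4 to 0.48 rad aside (one way or the other, at least one works) it slips by with under 10 N; the pins shove aside stiffly, 0.05 N m.
- plug (a joint): Angle of the key cylinder, rad: 0 at rest, growing clockwise seen from above, stops at -0.5 and 1.6; a quarter turn is 1.57. A spring brings it back to 0 (0.08 N m per rad, 0.13 N m at the quarter turn), so it must be held. With the key fully in the sticky pins lie at the blade's waist and the cylinder turns freely.
- mug: Blue mug 76 mm across, 85 mm high, origin at the centre of its underside. Bystander.
- screwdriver: Screwdriver lying on the bench. Bystander.
- hygrometer: White round hygrometer 72 mm across, 24 mm high, lying on the bench, origin at the centre of its underside. Bystander.
Things that resemble listed ones, but are neither listed nor needed, are in the scene too. Leave any purple look-alike of the yellow_key alone. What is shaped like the switch_box but orange is not meant.

How it is judged (in metres and radians):
On the way, in this order (a step that is already met when the one before it is completed fails the run):
1. the yellow key is lifted clear of the block: its blade tip at least 55 mm above the bench (height (world z) of key_tip above 0.055 m), for 0.1 s.
2. the yellow key is fully in, its collar on the lock face within 3 mm, before the quarter turn (cylinder below 0.7 rad) (z of yellow_key in the frame of keyway between -0.003 and 0.003 m and horizontal distance between yellow_key and keyway below 0.004 m and angle between yellow_key's own z axis and vertical below 0.12 rad and angle between the x axis of yellow_key and the x axis of keyway, either way round below 0.3 rad and value of joint plug below 0.7 rad), for 0.1 s.
At the end, for the whole second after the job is handed in: The yellow key is fully in (collar within 3 mm of the lock face, centred within 4 mm, upright within 0.12 rad), the cylinder is held at more than 1.35 rad clockwise, and the fingers still grip the key with more than 2 N (z of yellow_key in the frame of keyway between -0.003 and 0.003 m and horizontal distance between yellow_key and keyway below 0.004 m and angle between yellow_key's own z axis and vertical below 0.12 rad and angle between the x axis of yellow_key and the x axis of keyway, either way round below 0.3 rad and value of joint plug above 1.35 rad and contact force between the fingers and yellow_key above 2 N); the arm keeps its last pose, push and grip.
It fails at once if the red key is moved by more than 30 mm (distance of red_key from where it was at the start of the episode above 0.03 m).
It fails at once if the mug is moved by more than 30 mm (distance of mug from where it was at the start of the episode above 0.03 m).
It fails at once if the screwdriver is moved by more than 30 mm (distance of screwdriver from where it was at the start of the episode above 0.03 m).
It fails at once if the hygrometer is moved by more than 30 mm (distance of hygrometer from where it was at the start of the episode above 0.03 m).
It fails at once if the key is forced: more than 60 N between key and lock (contact force between yellow_key and switch_box above 60 N).
It also fails if it takes over 48 s, if anything falls off the work surface, if the arm or the gripper's body presses on something with over 40 N, if the wrist force passes 120 N, or if a joint passes its speed limit or range.

ROBOT

A 6-joint arm with a two-finger parallel gripper is mounted at the origin on the work surface. World frame = base frame: x ahead of the robot, y to its left, z up, the work surface at z = 0. Lengths are in mm, angles in rad, forces in N, time in s.
With the tool pointing down it reaches from about 275 to 1000 mm from the base axis. Payload 8.4 kg.
Tool frame: the origin (TCP) lies midway between the tips of the shut fingers; the grasp point (between the pads) lies r.grasp_offset behind it (r.grasp_offset is the distance from the TCP to the grasp point, in mm); z points along the fingers, y is the direction in which the jaws open and shut (so a half turn about z gives the same grasp; the last joint's range is limited). The gripper opens to 85 mm and grips with 20 to 120 N. Pads are 22 mm wide; open, the fingers measure 114 mm over their backs; the gripper's body (76 mm by 85 mm) begins 54 mm behind the grasp point. The pads swing forward as they close: fully open they stand 13 mm farther back than shut.
Start: joints at [-1.323, 0.353, 1.633, -0, 1.155, -0.002], TCP at [154.505, -605.604, 231.281] pointing down, gripper open.
Joint ranges: [-2.63, 2.63], [-0.92, 2.1], [0.06, 2.66], [-1.3, 4.44], [0, 2.69], [-3.02, 3.02]. Speed limits (rad/s): [2.22, 2.22, 2.79, 3.14, 3.14, 3.14].

INTERFACE

Orientations are given as [roll, pitch, yaw] about the fixed x, y, z axes, in that order (R = Rz(yaw) Ry(pitch) Rx(roll)).
In Python, from rig import r gives the robot as it stands.
- The arm moves only by the tool jog_arm, never from a script. Its argument "series" is a list that holds one entry, the list of rows, each a list of 7 numbers: the shift along the tool's x, y, z in cm, then the turn, a rotation vector about the tool's x, y, z in degrees, then the finger opening in cm, from 0 to 8.54. A call has 1 to 5 rows; each row is the pose to reach, as a shift and turn from the pose commanded when the call began, along the tool's axes at that moment; what a row does not reach only later rows make up. A row lasts 1/8 s, in which the tool goes at most 62.5 mm and 10.7 degrees, less where a joint would pass 70% of its speed; a pose out of reach is approached as far as the arm can. A call with a gripper value outside its range is refused whole. The fingers move at their own pace and stop on an object; "newtons" is the grip in N (left out, the last holds). Time passes only in rows, so rows that repeat a pose let the fingers close. It gives the time, the measured TCP pose, the force and the opening at its end, in the units of the state.
- r.sense(): the state, without advancing time (a new reading comes with each control period).
- r.grab_frame(name): name is "scene" or "top"; returns the picture (480x640x3 uint8, red, green, blue); there is no depth.
- r.calibration(name): a dict with "mtx" (3x3 intrinsics, pixels), "origin" and "attitude" of the camera in the world. Camera axes: x right, y down, z forward; pixel columns grow to the right and rows downward; lengths in mm; the calibration is good to about 2 mm. A picture is of the moment at which its call begins. calibration takes no time and is no camera call.
- r.sign_off(): hands the job in, once; it reports no verdict.
The state is a dict: "clock": time; "qpos": joint angles; "qvel": joint speeds; "joint_efforts": joint torques, N m; "eef_pos": TCP position; "tcp_rot": TCP orientation; "contact_force": force on the tool from outside, world axes, zero at the start; "wrist_torque": the same for the moment, N m; "opening": opening from 0.0 (shut) to 1.0 (fully open).
Only numpy, scipy, OpenCV 4.12 (cv2) and the standard library are available. Lean on these libraries where they do the work, as an engineer would, in place of code of your own. Each camera call takes 0.05 s, during which the arm holds its last target.

## Working session

There is one attempt and no reset: what is moved stays moved. The work goes in short steps, Python scripts to look and compute and a tool call to move; the robot and the scene stay as the last step left them, time stands still between calls to the robot, and variables do not carry over. Pictures are saved under pics/ and viewed, and the job is handed in when it is done.

Besides the shell and the picture viewer there is one more tool, called after ">>>" as name([rows], argument=value, ...), one row to a line, values as JSON. jog_arm: Moves the arm, as the interface text tells. Its arguments: {"type":"object","properties":{"series":{"type":"array","items":{"type":"array","items":{"type":"array","items":{"type":"number"}}}},"newtons":{"type":"number"}},"required":["series"]}

```bash
mkdir -p pics
python3 - <<'E'
from rig import r
import cv2
for n in ("scene","top"):
    im=r.grab_frame(n); cv2.imwrite(f"pics/{n}0.png",im[...,::-1])
    print(r.calibration(n))
print(r.sense(), r.grasp_offset)
E
```

```text
{'mtx': array([[512.27764576,   0.        , 323.59074741],
       [  0.        , 512.27764576, 231.90900836],
       [  0.        ,   0.        ,   1.        ]]), 'origin': array([1375.20125827,  103.23343226, 1008.50607862]), 'attitude': array([-2.43039639e+00, -1.15282348e-03,  1.69708490e+00])}
{'mtx': array([[616.97827659,   0.        , 318.2511119 ],
       [  0.        , 616.97827659, 259.54157793],
       [  0.        ,   0.        ,   1.        ]]), 'origin': array([ 471.61515363,   14.56152783, 1558.11072491]), 'attitude': array([-3.06545795e+00,  1.94735633e-03, -1.55963492e+00])}
{'clock': 0.1, 'qpos': array([-1.32337390e+00,  3.53565069e-01,  1.63404514e+00,  6.89205512e-07,
        1.15522803e+00, -2.38055548e-03]), 'qvel': array([-0.00064614, -0.00137328, -0.00071356,  0.00207415, -0.00074395,
       -0.00208513]), 'joint_efforts': array([-8.50827073e-04, -6.06354260e+01, -3.42818677e+01, -1.00204418e-04,
        3.90097441e-03,  2.19024082e-05]), 'eef_pos': array([ 154.41546607, -605.18321873,  230.65165499]), 'tcp_rot': array([-3.14034708e+00, -3.59536721e-06,  2.49802706e-01]), 'contact_force': array([-0.25044041,  0.49685905, -0.44710516]), 'wrist_torque': array([-0.02512051, -0.04608417,  0.01672972]), 'opening': 1.0008286649543954} 18.700000000000003
```

View pics/scene0.png

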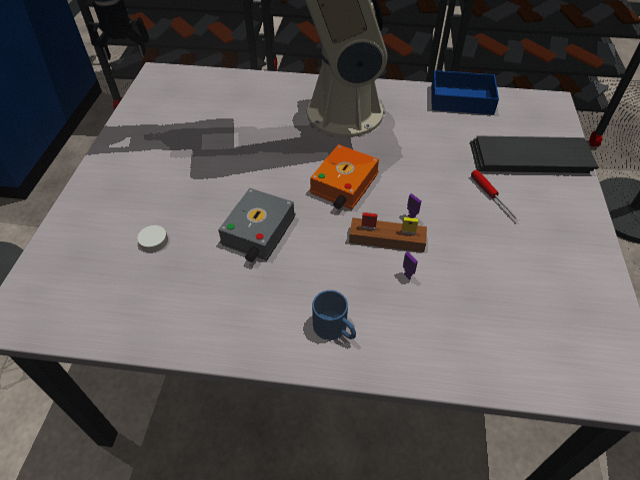

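View pics/top0.png

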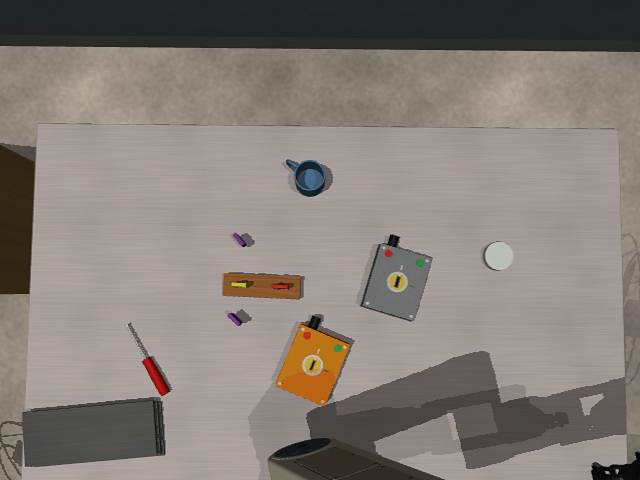

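The bench is visible in both views: the grey box is at top-view pixel (397,282), the wooden block at (262,286) with the yellow key on its left (240,285) and the red key at (281,287). Purple keys stand at (239,240) and (235,318). The orange box is a decoy. Next I zoom in and measure.

```bash
cat > h.py <<'E'
import numpy as np, cv2
from rig import r
from scipy.spatial.transform import Rotation as R
def cam(n):
    c=r.calibration(n); return np.array(c['mtx']),np.array(c['origin']),R.from_euler('xyz',c['attitude']).as_matrix()
def ray(n,uv,z):
    K,o,A=cam(n); d=A@np.linalg.inv(K)@np.array([uv[0],uv[1],1.]); return o+d*(z-o[2])/d[2]
def proj(n,p):
    K,o,A=cam(n); q=K@A.T@(np.array(p)-o); return q[:2]/q[2]
def tri(ua,ub):
    M=np.zeros((3,3));b=np.zeros(3)
    for n,uv in (("scene",ua),("top",ub)):
        K,o,A=cam(n); d=A@np.linalg.inv(K)@np.array([uv[0],uv[1],1.]); d/=np.linalg.norm(d)
        P=np.eye(3)-np.outer(d,d); M+=P;b+=P@o
    p=np.linalg.solve(M,b); return p
E
python3 - <<'E'
from h import *
t=cv2.imread('pics/top0.png'); s=cv2.imread('pics/scene0.png')
a=cv2.resize(t[230:330,215:315],None,fx=4,fy=4,interpolation=cv2.INTER_CUBIC)
b=cv2.resize(t[230:330,350:450],None,fx=4,fy=4,interpolation=cv2.INTER_CUBIC)
cv2.imwrite('pics/z_top.png',np.hstack([a,b]))
a=cv2.resize(s[185:285,340:440],None,fx=4,fy=4,interpolation=cv2.INTER_CUBIC)
b=cv2.resize(s[175:275,207:307],None,fx=4,fy=4,interpolation=cv2.INTER_CUBIC)
cv2.imwrite('pics/z_scene.png',np.hstack([a,b]))
for n,uv,z in [("top",(262,286),36),("top",(397,282),60),("scene",(257,215),60),("top",(240,284),86),("scene",(410,219),86),("top",(310,178),85),("top",(498,256),24)]: print(n,uv,ray(n,uv,z).round(1))
for m in ('scene','top'):
    im=s if m=='scene' else t
    hsv=cv2.cvtColor(im,cv2.COLOR_BGR2HSV)
    for nm,lo,hi in (('yel',(22,140,60),(35,255,255)),('pur',(130,100,30),(155,255,255)),('brass',(15,90,120),(30,255,255)),('wood',(5,100,40),(16,220,200))):
        k=cv2.inRange(hsv,lo,hi); N,l,st,ce=cv2.connectedComponentsWithStats(k)
        for i in range(1,N):
            if st[i][4]>25: print(m,nm,st[i],ce[i].round(1))
E
```

```text
top (262, 286) [520.7 156.8  36. ]
top (397, 282) [ 533.3 -173.    60. ]
scene (257, 215) [ 529.9 -171.8   60. ]
top (240, 284) [523.3 204.7  86. ]
scene (410, 219) [518.8 207.3  86. ]
top (310, 178) [781.5  40.9  85. ]
top (498, 256) [ 602.4 -429.2   24. ]
scene yel [402 217  16  15 184] [409.5 224.2]
scene pur [408 194  13  24 201] [413.5 205.7]
scene pur [404 252  13  27 208] [409.6 264.6]
scene brass [338 163  14  10  93] [344.5 167.4]
scene brass [249 209  16  12 111] [256.3 214.6]
scene brass [404 217  15   5  36] [411.  219.3]
scene wood [627   7  13  14  55] [633.2  14.8]
scene wood [129  12  26  19 186] [142.7  19.6]
scene wood [170  16  26  22 312] [182.   26.9]
scene wood [207  21  27  22 332] [220.8  31.3]
scene wood [296  21  24  22 276] [308.9  30.8]
scene wood [382  33  32  23 379] [396.9  44.1]
scene wood [473  33  36  23 377] [490.9  43.9]
scene wood [521  38  36  24 392] [537.9  50. ]
scene wood [564  44  40  24 436] [584.1  55.3]
scene wood [309 144  70  66 920] [340.9 186.4]
scene wood [ 349  218   78   34 1637] [387.5 235.6]
top yel [390 274  15  16 133] [396.7 281.6]
top yel [231 282  17   5  71] [238.7 284.3]
top yel [305 357   9  14  65] [308.3 363.3]
top yel [314 359   6  10  38] [316.9 364.6]
top pur [233 233  13  13  63] [239.  239.3]
top pur [228 313  14  13  80] [234.5 318.9]
top brass [389 274  17  16 155] [396.9 281.5]
top brass [ 275  325   75   81 2465] [310.8 360.8]
top brass [305 357  16  17 181] [312.1 364.9]
top wood [  0 149  12  15  41] [  4.9 155.8]
top wood [  8 202  12   9  34] [ 12.9 205.6]
top wood [  0 214  18  18  72] [  6.7 221.6]
top wood [ 11 233  19  15  58] [ 19.2 241.7]
top wood [  7 258  17  17  80] [ 15.1 265.6]
top wood [ 223  273   78   26 1596] [261.6 285.7]
top wood [320 361  24  46  57] [331.6 386.6]
```

```bash
python3 -c "
import cv2
for f in ('top','scene'): print(cv2.imread(f'pics/z_{f}.png').shape)"
```

```text
(400, 800, 3)
(400, 800, 3)
```

View pics/z_top.png

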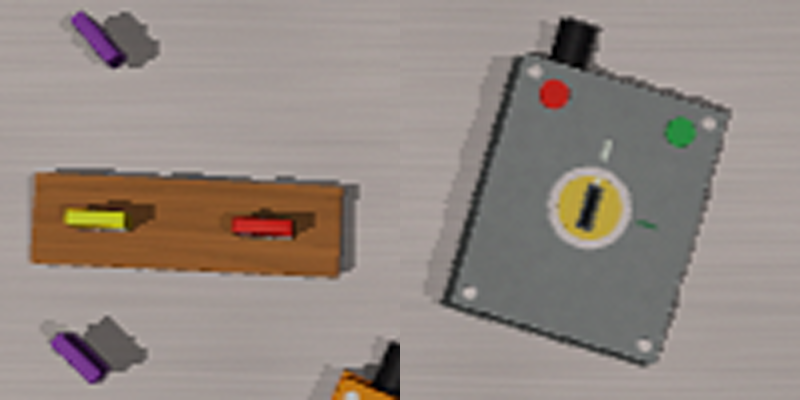

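View pics/z_scene.png

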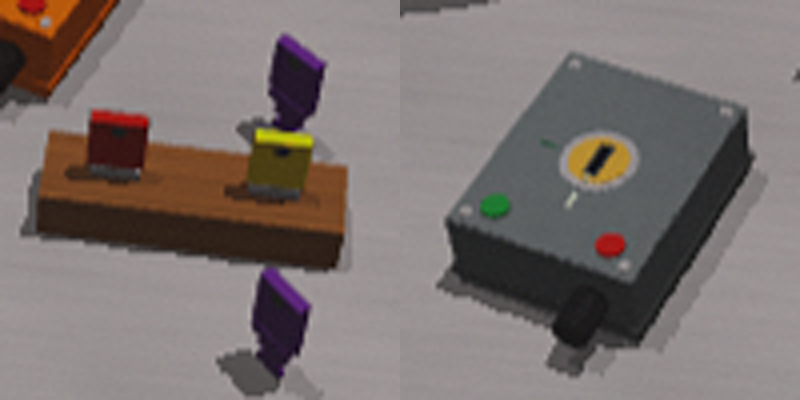

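Run:
```python
from h import *
ims={n:cv2.imread(f'pics/{n}0.png') for n in('scene','top')}
def near(n,box,lo,hi):
    im=ims[n]; x0,x1,y0,y1=box
    hsv=cv2.cvtColor(im,cv2.COLOR_BGR2HSV); m=np.zeros(im.shape[:2],np.uint8); m[y0:y1,x0:x1]=cv2.inRange(hsv,lo,hi)[y0:y1,x0:x1]
    m=cv2.morphologyEx(m,cv2.MORPH_CLOSE,np.ones((3,3)))
    N,l,st,ce=cv2.connectedComponentsWithStats(m); i=1+np.argmax(st[1:,4]); return (l==i).astype(np.uint8),st[i],ce[i]
print(ims['top'][300,400],ims['top'][270,370],ims['scene'][230,250],cv2.cvtColor(ims['top'][300:301,400:401],cv2.COLOR_BGR2HSV),cv2.cvtColor(ims['scene'][225:226,240:241],cv2.COLOR_BGR2HSV))
def quad(n,m,z,name):
    c=max(cv2.findContours(m,0,cv2.CHAIN_APPROX_NONE)[0],key=cv2.contourArea)
    # contour to world plane, then min rect
    P=np.array([ray(n,p[0],z)[:2] for p in c],np.float32)
    (cx,cy),(w,h),a=cv2.minAreaRect(P); print(n,name,'c',round(cx,1),round(cy,1),'size',round(w,1),round(h,1),'ang',round(a,2))
for n,gb,wb,bb,yb in (('top',(355,440,235,325),(215,310,265,305),(385,410,270,295),(225,256,278,292)),('scene',(210,300,185,265),(340,435,210,255),(245,270,205,225),(398,422,213,235))):
    m,st,ce=near(n,gb,(0,0,75) if n=='top' else (0,0,62),(179,60,125)); print(st); quad(n,m,60,'box')
    if n=='top':
        m,st,ce=near(n,wb,(3,80,50),(179,255,255)); quad(n,m,36,'block')
    m,st,ce=near(n,bb,(15,70,100),(35,255,255))
    c=max(cv2.findContours(m,0,cv2.CHAIN_APPROX_NONE)[0],key=cv2.contourArea)
    e=cv2.fitEllipse(cv2.convexHull(c)); print('brass',e,ce,ray(n,e[0],60).round(1), 'moment',ray(n,ce,60).round(1))
    m,st,ce=near(n,yb,(22,120,120 if n=='top' else 140),(35,255,255)); print(st,ce,ray(n,ce,86).round(1)); quad(n,m,86,'yel')
```

```text
[112 113 112] [ 99 101 106] [97 97 93] [[[ 60   2 113]]] [[[96 13 96]]]
[ 360  236   73   86 3421]
top box c 546.6 -175.1 size 138.9 191.6 ang 73.73
top block c 521.3 158.4 size 191.0 56.5 ang 87.97
brass ((396.865966796875, 281.65032958984375), (15.74194622039795, 16.44015121459961), 118.08548736572266) [396.82080925 281.75144509] [ 534.1 -172.7   60. ] moment [ 533.9 -172.6   60. ]
[231 282  15   5  58] [238.15517241 284.17241379] [522.8 209.1  86. ]
top yel c 522.7 209.4 size 34.0 9.0 ang 84.93
[ 218  188   76   58 2147]
scene box c 536.9 -174.1 size 133.5 175.5 ang 73.91
brass ((256.3414306640625, 214.473876953125), (11.326322555541992, 15.736857414245605), 81.7029037475586) [256.34146341 214.57723577] [ 528.3 -173.8   60. ] moment [ 528.7 -173.8   60. ]
[404 217  14   5  37] [410.51351351 218.89189189] [518.3 208.5  86. ]
scene yel c 518.2 208.4 size 31.9 8.6 ang 87.56
```

The two views agree on the relative offset from key to keyway: dx is about 11 mm and dy about -382 mm. In absolute x they differ by 5 mm, so I'll check the camera bias against the gripper itself while hovering over the key. First I compute the move there.

```bash
cat >> h.py <<'E'
def delta(xyz,yaw_deg,frm=None):
    """tool-frame delta cm / deg to a tool-down pose"""
    s=r.sense(); p=np.array(s['eef_pos']); A=R.from_euler('xyz',s['tcp_rot'])
    if frm is not None: p=np.array(frm[:3]); A=R.from_euler('xyz',[np.pi,0,np.radians(frm[3])])
    T=R.from_euler('xyz',[np.pi,0,np.radians(yaw_deg)])
    return (A.inv().apply(np.array(xyz)-p)/10).round(2),(A.inv()*T).as_rotvec(degrees=True).round(2)
def st():
    s=r.sense(); print('t',round(s['clock'],2),'p',s['eef_pos'].round(2),'rpy',np.degrees(s['tcp_rot']).round(2),'q',s['qpos'].round(3),'F',s['contact_force'].round(1),'M',s['wrist_torque'].round(2),'op',round(s['opening'],3))
E
python3 - <<'E'
from h import *
print(delta((521,209,200),88)); print(delta((521,209,200),88,(154.5,-605.6,231.3,14.31)))
E
```

```text
(array([ 55.65, -69.82,   3.15]), array([-6.000e-02, -5.000e-02, -7.369e+01]))
(array([ 55.65, -69.87,   3.13]), array([ -0.  ,   0.  , -73.69]))
```

>>> jog_arm([
  [[2.0, -2.5, 0, 0, 0, -3, 4], [5, -6.3, 0.1, 0, 0, -8, 4], [8.5, -10.7, 0.3, 0, 0, -14, 4], [12, -15.1, 0.5, 0, 0, -20, 4], [15.5, -19.4, 0.7, 0, 0, -26, 4]],
])

```text
clock: 0.72
eef_pos: [257.0, -377.5, 224.0]
tcp_rot: [-3.141, -0.0, 0.707]
contact_force: [0.6, -0.3, 1.0]
opening: 0.467
```

Run:
```python
from h import *
st(); print(delta((521,209,200),88))
```

```text
t 0.72 p [ 257.04 -377.48  224.02] rpy [-1.7999e+02 -1.0000e-02  4.0480e+01] q [-0.976  0.096  1.986  0.     1.06  -0.112] F [ 0.6 -0.3  1. ] M [-0.07 -0.05 -0.02] op 0.467
(array([ 58.15, -27.47,   2.42]), array([-1.000e-02, -2.000e-02, -4.752e+01]))
```

>>> jog_arm([
  [[5.3, -2.5, 0.2, 0, 0, -5, 4], [10.6, -5.0, 0.4, 0, 0, -10, 4], [15.9, -7.5, 0.6, 0, 0, -15, 4], [21.2, -10.0, 0.8, 0, 0, -20, 4], [26.5, -12.5, 1.0, 0, 0, -24, 4]],
])

```text
clock: 1.35
eef_pos: [378.4, -110.8, 214.3]
tcp_rot: [3.141, -0.0, 1.125]
contact_force: [1.2, -0.9, 0.4]
opening: 0.469
```

Run:
```python
from h import *
st(); print(delta((521,209,200),88))
```

```text
t 1.35 p [ 378.38 -110.77  214.34] rpy [179.96  -0.    64.44] q [-2.890e-01  1.000e-03  2.111e+00 -0.000e+00  1.028e+00  1.570e-01] F [ 1.2 -0.9  0.4] M [ 0.05 -0.06 -0.01] op 0.469
(array([35.  , -0.93,  1.44]), array([  0.04,   0.  , -23.56]))
```

>>> jog_arm([
  [[6, -0.1, 0.3, 0, 0, -4, 4], [12, -0.3, 0.5, 0, 0, -8, 4], [18, -0.5, 0.8, 0, 0, -12, 4], [24, -0.6, 1.0, 0, 0, -16, 4], [30, -0.8, 1.3, 0, 0, -20, 4]],
])

```text
clock: 1.98
eef_pos: [501.2, 163.3, 201.1]
tcp_rot: [3.142, 0.0, 1.474]
contact_force: [1.0, -1.4, -0.4]
opening: 0.47
```

Run:
```python
from h import *
st(); print(delta((521,209,150),88))
```

```text
t 1.98 p [501.22 163.33 201.09] rpy [1.800e+02 1.000e-02 8.447e+01] q [ 0.312  0.235  1.872 -0.     1.035  0.409] F [ 1.  -1.4 -0.4] M [-0.01 -0.   -0.02] op 0.47
(array([4.74, 1.53, 5.11]), array([ 0.  ,  0.01, -3.53]))
```

>>> jog_arm([
  [[2, 0.7, 2.5, 0, 0, -1.7, 4], [4.0, 1.3, 5, 0, 0, -3.4, 4], [4.7, 1.5, 7.5, 0, 0, -3.5, 4], [4.7, 1.5, 7.5, 0, 0, -3.5, 4]],
])

```text
clock: 2.48
eef_pos: [518.9, 206.4, 124.4]
tcp_rot: [-3.138, 0.002, 1.533]
contact_force: [-0.2, 0.2, -0.4]
opening: 0.466
```

Run:
```python
from h import *
st()
for n in ("scene","top"):
    im=r.grab_frame(n); cv2.imwrite(f"pics/{n}1.png",im[...,::-1])
t=cv2.imread('pics/top1.png'); s=cv2.imread('pics/scene1.png')
a=cv2.resize(t[230:330,195:295],None,fx=4,fy=4,interpolation=cv2.INTER_CUBIC)
b=cv2.resize(s[155:255,360:460],None,fx=4,fy=4,interpolation=cv2.INTER_CUBIC)
cv2.imwrite('pics/z1.png',np.hstack([a,b]))
p=r.sense()['eef_pos']; print(proj('top',p),proj('scene',p))
st()
```

```text
t 2.48 p [518.88 206.39 124.35] rpy [-1.7978e+02  1.0000e-01  8.7860e+01] q [ 0.376  0.38   1.866 -0.     0.9    0.413] F [-0.2  0.2 -0.4] M [ 0.02 -0.04 -0.  ] op 0.466
[237.03865312 284.67602217] [411.80591798 207.89187646]
t 2.58 p [520.22 206.35 126.57] rpy [-1.7997e+02  2.0000e-02  8.7810e+01] q [ 0.375  0.377  1.865 -0.     0.901  0.413] F [1.3 0.1 0.1] M [-0.04 -0.01  0.01] op 0.465
```

View pics/z1.png

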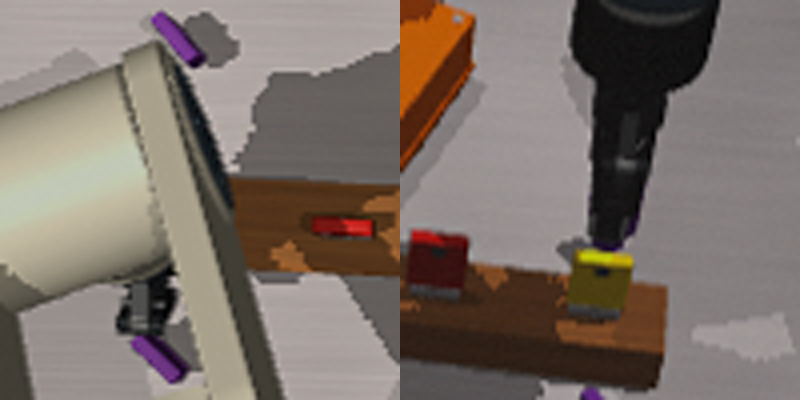

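The scene view shows the open fingers straddling the yellow key (head near zoom (602,285)) and well aligned with it. The arm hides the key in the top view. I'll descend onto it.

Run:
```python
from h import *
st(); print(delta((520.5,208.8,52),88))
```

```text
t 2.58 p [520.22 206.35 126.57] rpy [-1.7997e+02  2.0000e-02  8.7810e+01] q [ 0.375  0.377  1.865 -0.     0.901  0.413] F [1.3 0.1 0.1] M [-0.04 -0.01  0.01] op 0.465
(array([0.25, 0.02, 7.46]), array([-0.03,  0.02, -0.19]))
```

>>> jog_arm([
  [[0.25, 0, 2.5, 0, 0, -0.2, 4], [0.25, 0, 5, 0, 0, -0.2, 4], [0.25, 0, 6.9, 0, 0, -0.2, 4], [0.25, 0, 7.5, 0, 0, -0.2, 4], [0.25, 0, 7.5, 0, 0, -0.2, 4]],
])

```text
clock: 3.2
eef_pos: [520.9, 209.0, 52.1]
tcp_rot: [3.141, -0.0, 1.536]
contact_force: [-0.8, 0.3, -0.1]
opening: 0.472
```

Run:
```python
from h import *
st()
for n in ("scene",):
    im=r.grab_frame(n); cv2.imwrite(f"pics/{n}2.png",im[...,::-1])
s=cv2.imread('pics/scene2.png')
b=cv2.resize(s[165:265,350:450],None,fx=6,fy=6,interpolation=cv2.INTER_CUBIC)
cv2.imwrite('pics/z2.png',b)
st()
```

```text
t 3.2 p [520.88 208.95  52.08] rpy [ 1.7996e+02 -2.0000e-02  8.7990e+01] q [ 0.379  0.488  1.902 -0.     0.751  0.414] F [-0.8  0.3 -0.1] M [-0.04  0.   -0.03] op 0.472
t 3.25 p [521.1  209.1   52.34] rpy [ 1.7993e+02 -3.0000e-02  8.8000e+01] q [ 0.379  0.487  1.902 -0.     0.751  0.414] F [-0.8  0.2 -0.1] M [ 0.03 -0.01  0.  ] op 0.466
```

View pics/z2.png

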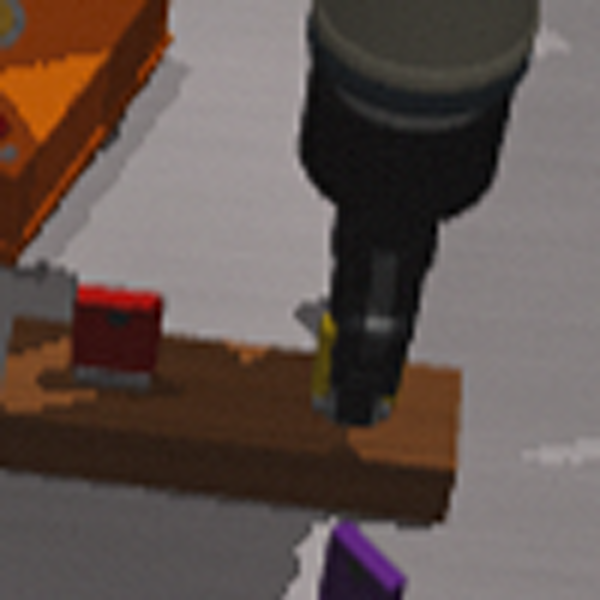

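The near finger covers the yellow head. After correcting for parallax it is centred on the collar, which spans zoom x 315-393. Now I close the gripper.

>>> jog_arm([
  [[0, 0, 0, 0, 0, 0, 1.4], [0, 0, 0, 0, 0, 0, 1.4], [0, 0, 0, 0, 0, 0, 0.6], [0, 0, 0, 0, 0, 0, 0.6], [0, 0, 0, 0, 0, 0, 0.6]],
], newtons=40)

```text
clock: 3.88
eef_pos: [520.7, 209.2, 51.9]
tcp_rot: [3.141, -0.0, 1.536]
contact_force: [-1.1, -1.4, 6.3]
opening: 0.114
```

Run:
```python
from h import *
st()
```

```text
t 3.88 p [520.75 209.17  51.89] rpy [ 1.7996e+02 -1.0000e-02  8.8020e+01] q [ 0.379  0.488  1.902 -0.     0.751  0.414] F [-1.1 -1.4  6.3] M [-0.07  0.22 -0.  ] op 0.114
```

The gripper closed at 9.7 mm, which matches the 10 mm head, with little side force. I'll lift straight up.

>>> jog_arm([
  [[0, 0, -1, 0, 0, 0, 0.4], [0, 0, -2.5, 0, 0, 0, 0.4], [0, 0, -5, 0, 0, 0, 0.4], [0, 0, -7.5, 0, 0, 0, 0.4], [0, 0, -8, 0, 0, 0, 0.4]],
], newtons=60)

```text
clock: 4.5
eef_pos: [521.6, 209.5, 133.6]
tcp_rot: [3.138, -0.002, 1.536]
contact_force: [-1.1, 0.6, -1.2]
opening: 0.107
```

Run:
```python
from h import *
st()
im=r.grab_frame("scene"); cv2.imwrite(f"pics/scene3.png",im[...,::-1])
s=cv2.imread('pics/scene3.png')
b=cv2.resize(s[145:245,350:450],None,fx=6,fy=6,interpolation=cv2.INTER_CUBIC)
cv2.imwrite('pics/z3.png',b)
st(); print(delta((531,-173,132),163.8))
```

```text
t 4.5 p [521.64 209.54 133.61] rpy [ 1.798e+02 -9.000e-02  8.801e+01] q [0.379 0.369 1.858 0.    0.912 0.414] F [-1.1  0.6 -1.2] M [0.01 0.05 0.02] op 0.107
t 4.55 p [521.28 209.39 133.1 ] rpy [ 1.7985e+02 -7.0000e-02  8.8010e+01] q [0.379 0.369 1.858 0.    0.911 0.414] F [-0.   0.2  0.3] M [-0.01 -0.09 -0.02] op 0.109
(array([-38.18,   2.3 ,   0.07]), array([ 1.700e-01,  4.000e-02, -7.579e+01]))
```

View pics/z3.png

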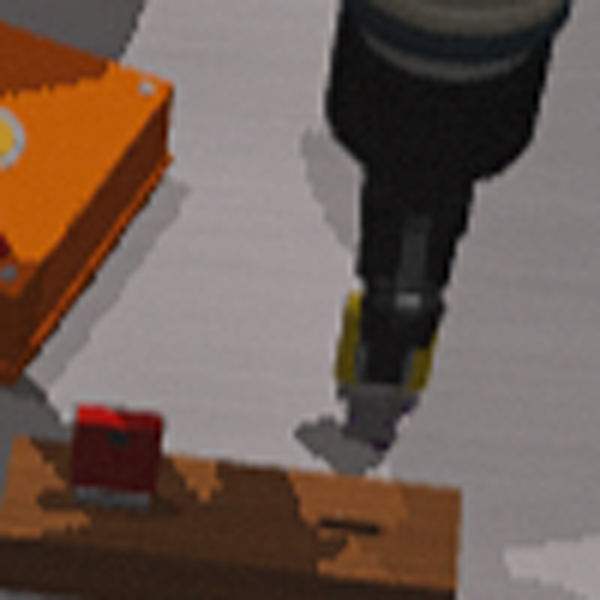

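The key is held upright and clear, and its slot in the block is empty. The red key is undisturbed at zoom (117,460). I'll raise it a bit more so it passes over the red key, then carry it to the lock.

>>> jog_arm([
  [[-0.5, 0, -2, 0, 0, -3, 0.4], [-3.5, 0.2, -3.5, 0, 0, -10, 0.4], [-7.5, 0.5, -3.5, 0, 0, -18, 0.4], [-12, 0.8, -3.5, 0, 0, -26, 0.4], [-16, 1.0, -3.5, 0, 0, -34, 0.4]],
])

```text
clock: 5.18
eef_pos: [524.2, 47.3, 165.5]
tcp_rot: [-3.14, -0.0, 2.134]
contact_force: [1.0, -0.4, 0.3]
opening: 0.105
```

Run:
```python
from h import *
st(); print(delta((531.5,-172.9,150),163.8))
```

```text
t 5.17 p [524.24  47.35 165.49] rpy [-1.7994e+02 -3.0000e-02  1.2228e+02] q [ 0.087  0.278  1.905 -0.     0.959 -0.476] F [ 1.  -0.4  0.3] M [ 0.05 -0.02 -0.01] op 0.105
(array([-19.01, -11.15,   1.55]), array([ -0.05,  -0.05, -41.52]))
```

>>> jog_arm([
  [[-4, -2.4, 0, 0, 0, -9, 0.4], [-8.2, -4.9, 0, 0, 0, -18, 0.4], [-12.4, -7.3, 0, 0, 0, -27, 0.4], [-16.2, -9.6, 0, 0, 0, -35, 0.4], [-18.5, -10.9, 0, 0, 0, -41, 0.4]],
])

```text
clock: 5.8
eef_pos: [529.8, -167.8, 165.3]
tcp_rot: [-3.141, -0.001, 2.848]
contact_force: [-0.1, 0.6, 0.2]
opening: 0.11
```

Run:
```python
from h import *
st(); print(delta((531.5,-172.9,125),163.8))
```

```text
t 5.8 p [ 529.82 -167.75  165.34] rpy [-1.7999e+02 -7.0000e-02  1.6316e+02] q [-0.309  0.321  1.844 -0.     0.978 -1.586] F [-0.1  0.6  0.2] M [ 0.1  -0.02 -0.04] op 0.11
(array([-0.32, -0.44,  4.03]), array([-0.01, -0.07, -0.64]))
```

>>> jog_arm([
  [[-0.2, -0.3, 2, 0, 0, -0.4, 0.4], [-0.3, -0.45, 4, 0, 0, -0.6, 0.4], [-0.3, -0.45, 5.2, 0, 0, -0.6, 0.4], [-0.3, -0.45, 5.2, 0, 0, -0.6, 0.4]],
])

```text
clock: 6.3
eef_pos: [531.2, -170.6, 113.1]
tcp_rot: [3.142, -0.002, 2.856]
contact_force: [0.9, -0.9, -0.4]
opening: 0.11
```

Run:
```python
from h import *
st()
for n in ("scene","top"):
    im=r.grab_frame(n); cv2.imwrite(f"pics/{n}4.png",im[...,::-1])
t=cv2.imread('pics/top4.png'); s=cv2.imread('pics/scene4.png')
a=cv2.resize(t[245:315,365:425],None,fx=6,fy=6,interpolation=cv2.INTER_CUBIC)
b=cv2.resize(s[170:240,225:285],None,fx=6,fy=6,interpolation=cv2.INTER_CUBIC)
cv2.imwrite('pics/z4.png',np.hstack([a,b]))
st()
```

```text
t 6.3 p [ 531.22 -170.61  113.11] rpy [ 1.8000e+02 -1.4000e-01  1.6362e+02] q [-0.313  0.394  1.876  0.     0.874 -1.598] F [ 0.9 -0.9 -0.4] M [ 0.   -0.03  0.  ] op 0.11
t 6.4 p [ 532.27 -170.87  114.47] rpy [180.     0.   163.63] q [-0.313  0.392  1.874  0.     0.875 -1.598] F [ 0.4  0.1 -0.3] M [-0.    0.03  0.04] op 0.112
```

View pics/z4.png

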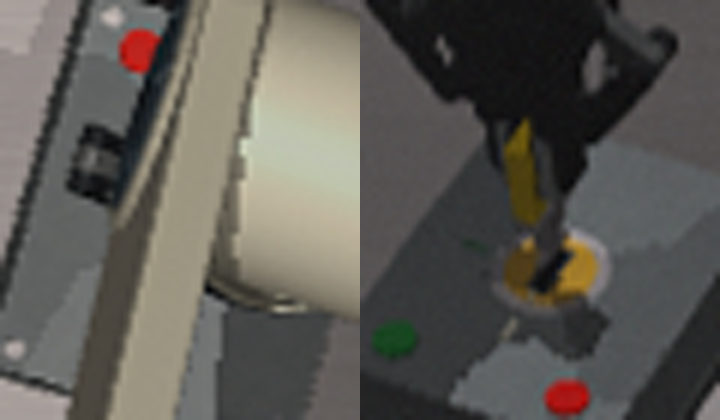

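Run:
```python
from h import *
s=cv2.imread('pics/scene4.png'); p=r.sense()['eef_pos']
Z=12;x0,y0=235,180
b=cv2.resize(s[y0:y0+48,x0:x0+48],None,fx=Z,fy=Z,interpolation=cv2.INTER_LANCZOS4)
k=ray('scene',(256.34,214.5),60); print(k)
ax=np.array([np.cos(np.radians(-16.2)),np.sin(np.radians(-16.2)),0])
o=p[2]-16
for dz in (o-27-60,o-60,o-60+8,o-60+50):
    w=11 if dz<o-60 else 16
    if dz>o-50: w=18
    for sg in (-1,0,1):
        u=(proj('scene',k+ax*w*sg+[0,0,dz])-[x0,y0]+.5)*Z-.5
        cv2.circle(b,tuple(int(v) for v in u),2,(255,0,255),-1); print(round(dz,1),sg,u.round())
cv2.imwrite('pics/z4b.png',b)
```

```text
[ 528.43258196 -173.81823486   60.        ]
11.5 -1 [281. 347.]
11.5 0 [256. 382.]
11.5 1 [231. 418.]
38.5 -1 [280. 241.]
38.5 0 [243. 292.]
38.5 1 [206. 344.]
46.5 -1 [276. 214.]
46.5 0 [239. 265.]
46.5 1 [201. 317.]
88.5 -1 [261.  60.]
88.5 0 [218. 118.]
88.5 1 [174. 177.]
```

View pics/z4b.png

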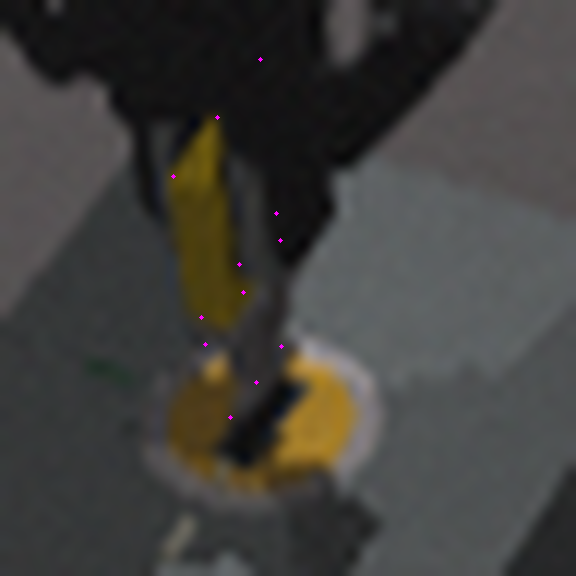

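Run:
```python
from h import *
s=cv2.imread('pics/scene4.png')
x0,y0=242,186
c=s[y0:y0+38,x0:x0+28].astype(float)
c=np.clip((c-10)*1.8,0,255).astype(np.uint8)
a=cv2.resize(c,None,fx=15,fy=15,interpolation=cv2.INTER_NEAREST)
k=ray('scene',(256.34,214.5),60)
ax=np.array([np.cos(np.radians(-16.2)),np.sin(np.radians(-16.2)),0]);ay=np.array([-ax[1],ax[0],0])
d=a.copy(); o=114.5-16-60
for z,w,t in((o-27,11,2),(o,16,6),(o+8,18,5),(o+50,18,5)):
    q=np.array([(proj('scene',k+ax*w*i+ay*t*j+[0,0,z])-[x0,y0]+.5)*15 for i,j in((-1,-1),(-1,1),(1,1),(1,-1))]).astype(np.int32)
    cv2.polylines(d,[q],True,(255,0,255),1)
cv2.imwrite('pics/z4c.png',cv2.resize(np.hstack([a,d]),None,fx=.95,fy=.95))
```

```text
(no output)
```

View pics/z4c.png

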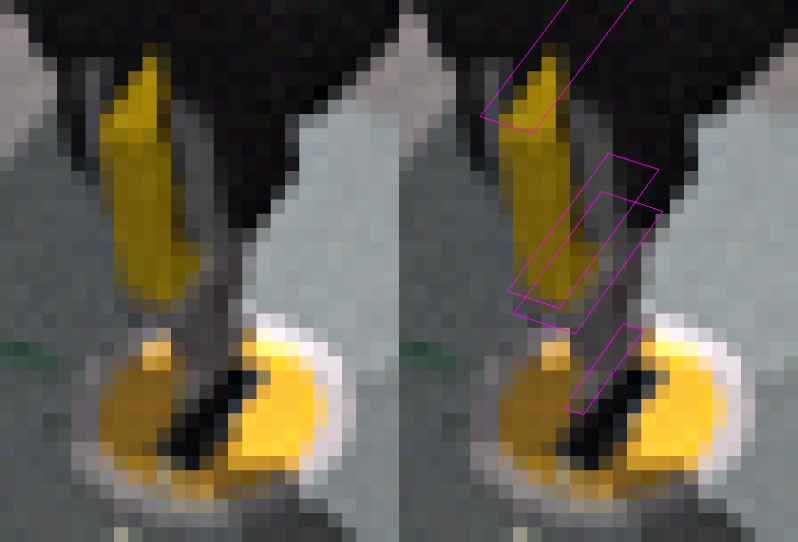

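The key sits just above the slot with matching yaw. It shows about 2-3 mm to the right (+y) of the slot-centred prediction, so I shift to the planned y of about -173 and then lower.

Run:
```python
from h import *
st(); print(delta((531.8,-172.9,114.5),163.8))
```

```text
t 6.4 p [ 532.27 -170.87  114.47] rpy [180.     0.   163.63] q [-0.313  0.392  1.874  0.     0.875 -1.598] F [ 0.4  0.1 -0.3] M [-0.    0.03  0.04] op 0.112
(array([-0.01, -0.21, -0.  ]), array([ 0.  ,  0.  , -0.17]))
```

>>> jog_arm([
  [[0, -0.2, 0.2, 0, 0, -0.2, 0.4], [0, -0.2, 0.8, 0, 0, -0.2, 0.4], [0, -0.2, 1.2, 0, 0, -0.2, 0.4], [0, -0.2, 1.2, 0, 0, -0.2, 0.4]],
])

```text
clock: 6.9
eef_pos: [531.2, -172.9, 101.9]
tcp_rot: [3.142, -0.001, 2.859]
contact_force: [1.2, 0.4, -0.3]
opening: 0.11
```

Run:
```python
from h import *
st()
im=r.grab_frame("scene"); s=np.ascontiguousarray(im[...,::-1]); cv2.imwrite("pics/scene5.png",s)
x0,y0=242,186
c=s[y0:y0+38,x0:x0+28].astype(float)
c=np.clip((c-10)*1.8,0,255).astype(np.uint8)
a=cv2.resize(c,None,fx=14,fy=14,interpolation=cv2.INTER_NEAREST)
k=ray('scene',(256.34,214.5),60)
ax=np.array([np.cos(np.radians(-16.2)),np.sin(np.radians(-16.2)),0]);ay=np.array([-ax[1],ax[0],0])
d=a.copy(); o=r.sense()['eef_pos'][2]-16-60
for z,w,t in((o-27,11,2),(o,16,6),(o+8,18,5),(o+50,18,5)):
    q=np.array([(proj('scene',k+ax*w*i+ay*t*j+[0,0,z])-[x0,y0]+.5)*14 for i,j in((-1,-1),(-1,1),(1,1),(1,-1))]).astype(np.int32)
    cv2.polylines(d,[q],True,(255,0,255),1)
cv2.imwrite('pics/z5.png',np.hstack([a,d]))
st()
```

```text
t 6.9 p [ 531.21 -172.86  101.86] rpy [ 1.8000e+02 -4.0000e-02  1.6381e+02] q [-0.317  0.41   1.882 -0.     0.85  -1.605] F [ 1.2  0.4 -0.3] M [0.   0.   0.01] op 0.11
t 6.95 p [ 531.41 -172.91  102.11] rpy [ 1.8000e+02 -2.0000e-02  1.6381e+02] q [-0.317  0.41   1.882  0.     0.85  -1.605] F [-0.7  0.4  0.3] M [0.04 0.02 0.03] op 0.108
```

View pics/z5.png

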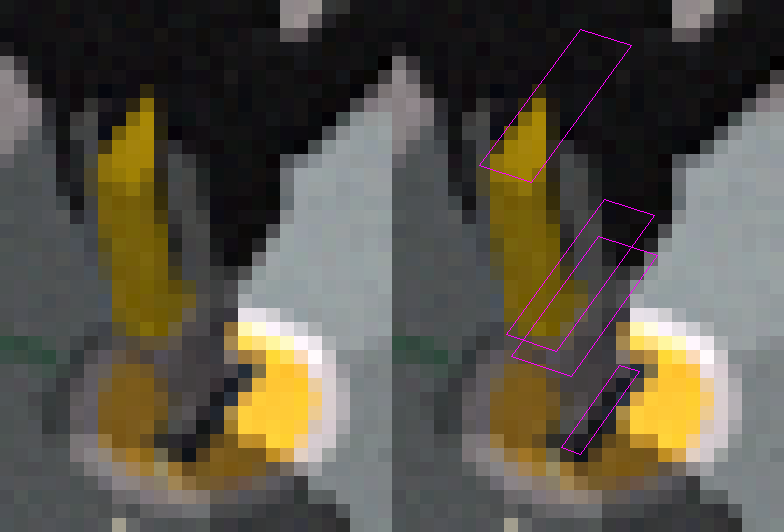

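The blade tip is at the slot mouth, with the dark funnel visible along its +y side (zoom 575-640, 370-460), as expected when centred. I'll lower in small steps and watch the force.

>>> jog_arm([
  [[0, 0, 0.2, 0, 0, 0, 0.4], [0, 0, 0.4, 0, 0, 0, 0.4], [0, 0, 0.5, 0, 0, 0, 0.4]],
])

```text
clock: 7.32
eef_pos: [531.5, -173.0, 97.2]
tcp_rot: [3.142, 0.0, 2.859]
contact_force: [0.4, 0.1, -0.6]
opening: 0.112
```

```bash
python3 -c "
from h import *
st()"
```

```text
t 7.33 p [ 531.54 -172.96   97.19] rpy [180.     0.   163.81] q [-0.317  0.417  1.885  0.     0.84  -1.606] F [ 0.4  0.1 -0.6] M [-0.01 -0.02  0.03] op 0.112
```

The tip is about 6 mm in with no contact force. I'll continue towards the pins.

>>> jog_arm([
  [[0, 0, 0.2, 0, 0, 0, 0.4], [0, 0, 0.4, 0, 0, 0, 0.4], [0, 0, 0.6, 0, 0, 0, 0.4], [0, 0, 0.75, 0, 0, 0, 0.4]],
])

```text
clock: 7.82
eef_pos: [531.6, -173.0, 89.7]
tcp_rot: [3.142, 0.0, 2.859]
contact_force: [0.7, 1.0, -0.1]
opening: 0.105
```

```bash
python3 -c "
from h import *
st()"
```

```text
t 7.83 p [ 531.62 -172.96   89.69] rpy [1.8000e+02 1.0000e-02 1.6381e+02] q [-0.317  0.428  1.889  0.     0.825 -1.606] F [ 0.7  1.  -0.1] M [ 0.13 -0.06  0.03] op 0.105
```

>>> jog_arm([
  [[0, 0, 0.1, 0, 0, 0, 0.4], [0, 0, 0.2, 0, 0, 0, 0.4], [0, 0, 0.27, 0, 0, 0, 0.4]],
])

```text
clock: 8.2
eef_pos: [531.6, -173.0, 87.1]
tcp_rot: [3.142, 0.0, 2.859]
contact_force: [0.4, 0.9, -0.2]
opening: 0.108
```

```bash
python3 -c "
from h import *
st()"
```

```text
t 8.2 p [ 531.6  -172.96   87.06] rpy [1.8000e+02 1.0000e-02 1.6381e+02] q [-0.317  0.432  1.89   0.     0.819 -1.606] F [ 0.4  0.9 -0.2] M [ 0.12 -0.14  0.  ] op 0.108
```

>>> jog_arm([
  [[0, 0, 0.05, 0, 0, 0, 0.4], [0, 0, 0.1, 0, 0, 0, 0.4], [0, 0, 0.1, 0, 0, 0, 0.4]],
])

```text
clock: 8.57
eef_pos: [531.7, -173.0, 86.3]
tcp_rot: [3.142, 0.0, 2.859]
contact_force: [0.0, 0.9, 5.2]
opening: 0.109
```

```bash
python3 -c "
from h import *
st()"
```

```text
t 8.57 p [ 531.69 -172.97   86.33] rpy [1.8000e+02 2.0000e-02 1.6381e+02] q [-0.317  0.433  1.891  0.     0.818 -1.606] F [0.  0.9 5.2] M [ 0.17 -0.03  0.01] op 0.109
```

The blade landed on the pins at TCP z 86.3 with about 5 N, as predicted (11 mm up). I'll rock it clockwise about 25° under this light press.

>>> jog_arm([
  [[0, 0, 0, 0, 0, 7, 0.4], [0, 0, 0, 0, 0, 14, 0.4], [0, 0, 0, 0, 0, 20, 0.4], [0, 0, 0, 0, 0, 25, 0.4], [0, 0, 0, 0, 0, 25, 0.4]],
])

```text
clock: 9.2
eef_pos: [531.7, -172.6, 86.1]
tcp_rot: [3.141, -0.0, 2.423]
contact_force: [1.4, 3.8, 1.0]
opening: 0.109
```

```bash
python3 -c "
from h import *
st()"
```

```text
t 9.2 p [ 531.71 -172.64   86.05] rpy [179.97  -0.   138.84] q [-3.170e-01  4.330e-01  1.891e+00  1.000e-03  8.170e-01 -1.170e+00] F [1.4 3.8 1. ] M [ 0.67 -0.36  0.01] op 0.109
```

>>> jog_arm([
  [[0, 0, 0.05, 0, 0, 0, 0.4], [0, 0, 0.1, 0, 0, 0, 0.4], [0, 0, 0.15, 0, 0, 0, 0.4]],
])

```text
clock: 9.57
eef_pos: [531.8, -172.9, 84.6]
tcp_rot: [3.141, 0.0, 2.423]
contact_force: [3.1, 4.5, 1.6]
opening: 0.107
```

```bash
python3 -c "
from h import *
st()"
```

```text
t 9.57 p [ 531.77 -172.88   84.65] rpy [1.7998e+02 2.0000e-02 1.3884e+02] q [-0.317  0.435  1.892  0.     0.814 -1.17 ] F [3.1 4.5 1.6] M [ 0.8  -0.51  0.04] op 0.107
```

It slips by with only about 2 N. Continuing down.

>>> jog_arm([
  [[0, 0, 0.1, 0, 0, 0, 0.4], [0, 0, 0.2, 0, 0, 0, 0.4], [0, 0, 0.3, 0, 0, 0, 0.4]],
])

```text
clock: 9.95
eef_pos: [531.7, -173.0, 81.5]
tcp_rot: [3.141, 0.0, 2.423]
contact_force: [2.2, 3.5, 1.6]
opening: 0.11
```

```bash
python3 -c "
from h import *
st()"
```

```text
t 9.95 p [ 531.66 -172.96   81.53] rpy [1.7999e+02 1.0000e-02 1.3881e+02] q [-0.317  0.44   1.893  0.     0.808 -1.169] F [2.2 3.5 1.6] M [ 0.77 -0.68  0.06] op 0.11
```

>>> jog_arm([
  [[0, 0, 0.1, 0, 0, 0, 0.4], [0, 0, 0.2, 0, 0, 0, 0.4], [0, 0, 0.3, 0, 0, 0, 0.4]],
])

```text
clock: 10.32
eef_pos: [531.6, -173.0, 78.5]
tcp_rot: [3.142, 0.0, 2.423]
contact_force: [3.0, 3.5, 1.8]
opening: 0.106
```

```bash
python3 -c "
from h import *
st()"
```

```text
t 10.32 p [ 531.59 -172.96   78.53] rpy [1.8000e+02 1.0000e-02 1.3881e+02] q [-0.317  0.445  1.895  0.     0.802 -1.169] F [3.  3.5 1.8] M [ 0.83 -0.56  0.09] op 0.106
```

>>> jog_arm([
  [[0, 0, 0.1, 0, 0, 0, 0.4], [0, 0, 0.2, 0, 0, 0, 0.4], [0, 0, 0.25, 0, 0, 0, 0.4]],
])

```text
clock: 10.7
eef_pos: [531.6, -172.9, 76.0]
tcp_rot: [3.142, 0.0, 2.423]
contact_force: [2.9, 3.6, 1.7]
opening: 0.109
```

```bash
python3 -c "
from h import *
st()"
```

```text
t 10.7 p [ 531.55 -172.95   76.01] rpy [180.     0.   138.81] q [-0.317  0.448  1.896  0.     0.797 -1.169] F [2.9 3.6 1.7] M [ 0.84 -0.6   0.03] op 0.109
```

>>> jog_arm([
  [[0, 0, 0.05, 0, 0, 0, 0.4], [0, 0, 0.1, 0, 0, 0, 0.4], [0, 0, 0.1, 0, 0, 0, 0.4]],
])

```text
clock: 11.08
eef_pos: [531.7, -173.0, 75.6]
tcp_rot: [3.141, 0.0, 2.423]
contact_force: [0.1, 4.6, 9.7]
opening: 0.105
```

Run:
```python
from h import *
st()
im=r.grab_frame("scene"); s=np.ascontiguousarray(im[...,::-1]); cv2.imwrite("pics/scene6.png",s)
cv2.imwrite('pics/z6.png',cv2.resize(s[180:240,225:285],None,fx=10,fy=10,interpolation=cv2.INTER_CUBIC))
```

```text
t 11.07 p [ 531.66 -173.     75.61] rpy [1.7999e+02 2.0000e-02 1.3881e+02] q [-0.317  0.449  1.896  0.     0.796 -1.169] F [0.1 4.6 9.7] M [ 0.9  -0.27  0.05] op 0.105
```

View pics/z6.png

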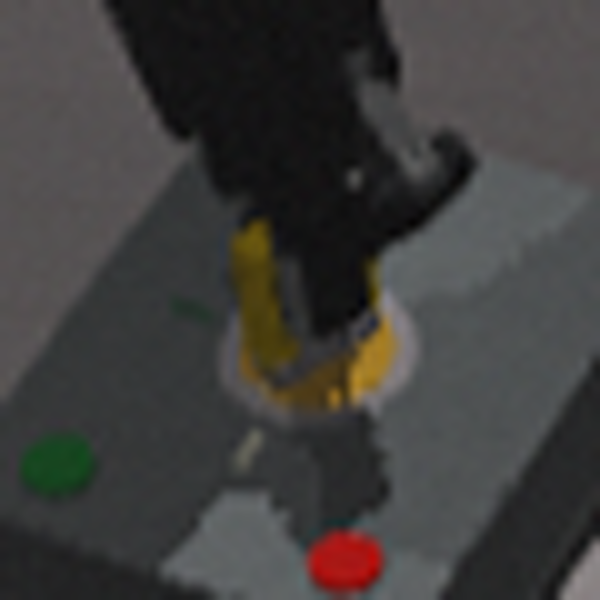

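The key seated at TCP z 75.6 with 9.7 N, exactly 11 mm below the pin contact, and the collar is on the lock face in the image. I hold briefly and then turn clockwise.

>>> jog_arm([
  [[0, 0, -0.03, 0, 0, 0, 0.4], [0, 0, -0.03, 0, 0, 0, 0.4], [0, 0, -0.03, 0, 0, 7, 0.4], [0, 0, -0.03, 0, 0, 14, 0.4], [0, 0, -0.03, 0, 0, 21, 0.4]],
])

```text
clock: 11.75
eef_pos: [531.5, -172.9, 75.6]
tcp_rot: [3.142, -0.0, 2.052]
contact_force: [1.5, 4.7, 7.0]
opening: 0.107
```

```bash
python3 -c "
from h import *
st()"
```

```text
t 11.75 p [ 531.54 -172.88   75.64] rpy [ 1.8000e+02 -1.0000e-02  1.1758e+02] q [-0.317  0.449  1.896  0.     0.796 -0.799] F [1.5 4.7 7. ] M [ 0.99 -0.38  0.07] op 0.107
```

Forces are gentle and it turns freely. Continuing.

>>> jog_arm([
  [[0, 0, 0, 0, 0, 8, 0.4], [0, 0, 0, 0, 0, 16, 0.4], [0, 0, 0, 0, 0, 24, 0.4], [0, 0, 0, 0, 0, 32, 0.4], [0, 0, 0, 0, 0, 40, 0.4]],
])

```text
clock: 12.38
eef_pos: [531.7, -172.8, 75.6]
tcp_rot: [3.141, -0.0, 1.354]
contact_force: [2.2, 6.2, 6.0]
opening: 0.11
```

```bash
python3 -c "
from h import *
st()"
```

```text
t 12.38 p [ 531.74 -172.81   75.63] rpy [ 1.7998e+02 -1.0000e-02  7.7550e+01] q [-0.317  0.449  1.896  0.     0.796 -0.1  ] F [2.2 6.2 6. ] M [ 1.11 -0.47  0.14] op 0.11
```

>>> jog_arm([
  [[0, 0, 0, 0, 0, 3, 0.4], [0, 0, 0, 0, 0, 6, 0.4], [0, 0, 0, 0, 0, 8, 0.4], [0, 0, 0, 0, 0, 8, 0.4]],
])

```text
clock: 12.88
eef_pos: [531.7, -172.8, 75.7]
tcp_rot: [3.141, -0.0, 1.218]
contact_force: [2.6, 5.7, 7.8]
opening: 0.108
```

Run:
```python
from h import *
st()
o=[]
for n in ("scene","top"):
    im=r.grab_frame(n); s=np.ascontiguousarray(im[...,::-1]); cv2.imwrite(f"pics/{n}7.png",s)
    x,y=(226,175) if n=='scene' else (365,250)
    o.append(cv2.resize(s[y:y+66,x:x+66],None,fx=6,fy=6,interpolation=cv2.INTER_CUBIC))
cv2.imwrite('pics/z7.png',np.hstack(o))
st()
```

```text
t 12.88 p [ 531.73 -172.79   75.66] rpy [ 1.7998e+02 -2.0000e-02  6.9790e+01] q [-0.317  0.449  1.896  0.     0.796  0.035] F [2.6 5.7 7.8] M [ 1.07 -0.47  0.08] op 0.108
t 12.97 p [ 531.7  -172.82   75.65] rpy [ 1.7999e+02 -1.0000e-02  6.9810e+01] q [-0.317  0.449  1.896  0.     0.796  0.035] F [3.1 5.6 7.1] M [ 1.12 -0.42  0.07] op 0.11
```

View pics/z7.png

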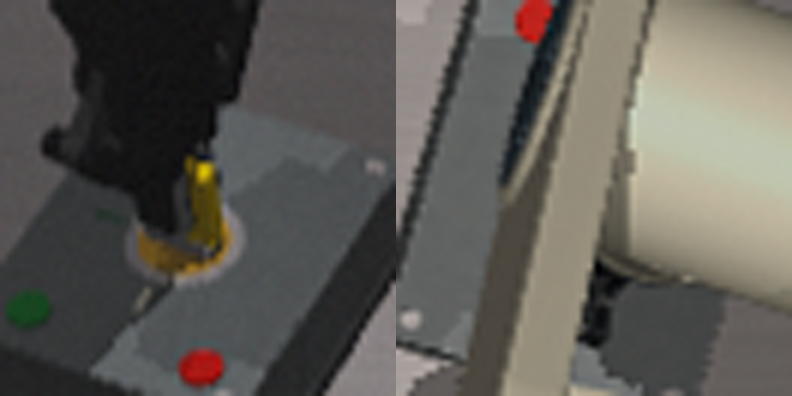

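View pics/scene7.png

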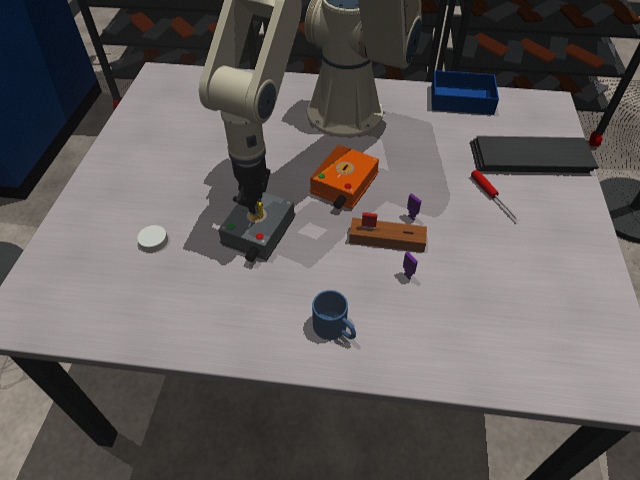

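The key is turned about 94° with its collar on the face, and the bystanders look unmoved. I'll try 3° more to confirm the stop.

>>> jog_arm([
  [[0, 0, 0, 0, 0, 1.5, 0.4], [0, 0, 0, 0, 0, 3, 0.4], [0, 0, 0, 0, 0, 3, 0.4], [0, 0, 0, 0, 0, 3, 0.4]],
])

```text
clock: 13.48
eef_pos: [531.7, -172.8, 75.7]
tcp_rot: [3.141, -0.0, 1.166]
contact_force: [2.2, 6.1, 7.4]
opening: 0.11
```

Run:
```python
from h import *
for i in range(3):
    st(); im=r.grab_frame("scene")
s0=cv2.imread('pics/scene0.png'); s=np.ascontiguousarray(im[...,::-1])
def c(im,lo,hi,b):
    x0,x1,y0,y1=b; m=cv2.inRange(cv2.cvtColor(im[y0:y1,x0:x1],cv2.COLOR_BGR2HSV),lo,hi); M=cv2.moments(m,True); return round(x0+M['m10']/M['m00'],1),round(y0+M['m01']/M['m00'],1)
for nm,lo,hi,b in (('red',(0,160,60),(6,255,255),(355,385,205,232)),('mug',(95,80,30),(115,255,255),(305,360,285,345)),('screw',(0,160,60),(6,255,255),(465,525,165,225)),('hyg',(30,0,150),(110,40,255),(130,175,220,255))):
    print(nm,c(s0,lo,hi,b),c(s,lo,hi,b))
```

```text
t 13.47 p [ 531.74 -172.8    75.66] rpy [ 1.7999e+02 -2.0000e-02  6.6820e+01] q [-0.317  0.449  1.896  0.     0.796  0.087] F [2.2 6.1 7.4] M [ 1.09 -0.4   0.18] op 0.11
t 13.53 p [ 531.69 -172.8    75.63] rpy [ 1.7999e+02 -1.0000e-02  6.6820e+01] q [-0.317  0.449  1.896  0.     0.796  0.087] F [2.3 5.7 5.8] M [ 1.08 -0.46  0.15] op 0.109
t 13.57 p [ 531.7  -172.81   75.65] rpy [ 1.7999e+02 -1.0000e-02  6.6820e+01] q [-0.317  0.449  1.896  0.     0.796  0.087] F [1.6 5.9 6.1] M [ 1.13 -0.44  0.11] op 0.109
red (369.8, 215.3) (369.5, 215.8)
mug (331.7, 315.8) (331.5, 315.5)
screw (484.0, 182.0) (484.0, 182.1)
hyg (151.2, 235.2) (151.3, 235.3)
```

The hold moment is about 0.15 N m, consistent with the spring at the quarter turn. The key angle is 97°, so even with the full lag the cylinder is at about 1.59 rad. All bystanders are unmoved. Handing in.

```bash
python3 -c "
from h import *
st(); print(r.sign_off()); st()"
```

```text
t 13.62 p [ 531.7  -172.8    75.64] rpy [ 1.7999e+02 -2.0000e-02  6.6820e+01] q [-0.317  0.449  1.896  0.     0.796  0.087] F [2.6 6.  6.3] M [ 1.09 -0.42  0.16] op 0.109
the job is handed in; nothing more can be done
None
the job is handed in; nothing more can be done
```

I took the yellow key out of the block and lowered it into the grey fan switch until it caught on the pins at about 5 N. I then rocked it about 25° clockwise while pressing lightly. It slipped past at about 2 N and seated on the lock face, where I measured at most about 10 N on the wrist. I turned it clockwise to 97° at the tool and handed it in at 13.6 s, still gripped at 60 N and held against the spring.

**Last checks:**
- **Depth:** it seated 11 mm below where it met the pins, as expected, and the picture after seating shows the collar on the lock face.
- **Holding forces:** about 6 N down and 6 N sideways.
- **Turn:** I inferred the cylinder angle from the tool, not from a direct reading. Even with the full 0.1 rad lag it should be about 1.59 rad.
- **Bystanders:** the red key, mug, screwdriver and hygrometer moved by no more than about 0.5 pixel between the first and last pictures.

**What disagreed:**
- **Camera views:** the two cameras differed by about 5 mm in absolute x. I used the offset from key to slot instead, on which they agreed to about 1 mm.
- **Stop:** the twisting moment read between 0.07 and 0.18 N m during the hold. That fits the spring (0.13 N m at the quarter turn) but does not clearly show contact with the stop.

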